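# Hold the badge-card feeder open for loading

### The job

The badge-card feeder on the desk needs refilling: fold its hinged white hood up by the tongue so that it stands upright, then pull the spring-loaded pusher by its post out towards the front until the middle of the post is level with the pair of load marks on the tray's rims. Keep hold of the post there and finish while still holding it at the marks, with the hood still upright, so that a colleague can drop the cards in. Leave the other things on the desk where they are.

Things in the scene. Friction and masses are not known exactly. Their poses are not given: they have to be found in the camera images.
- feeder: Grey card feeder tray fixed to the desk, 210 mm long (x), 104 wide (y), walls 20 high, 6 thick; at its far end (tray x +64 to +105) six white cards 86 wide, 60 high, and a throat. Origin: centre of its underside, on the desk. x runs from its front (low wall, nearer the robot) to the hinge end; y across, z up. Marks, pusher and hood turn with it in yaw.
- hood (a joint): Angle of the white hood over the tray's far 125 mm: 0 shut (level), 1.57 upright, 2.2 fully back; may start a little ajar. Hinge line along tray y, at tray x +105, z 45 mm. Shut, its top plate (4 thick, 112 wide) is centred 30 mm above the hinge line; side skirts reach 19 mm below it; front open. Stiff hinge (0.22 N m friction, 2 N at the tongue): it stays where left. 0.14 kg.
- tongue (a point): Point on the hood's black tongue, a flat tab 24 mm wide (tray y), 8 thick, standing 40 mm out from the middle of the top plate's free edge, in its plane. The point is in mid-thickness, 25 mm out from that edge: 150 mm from the hinge line along the plate, 30 square to it (shut: tray x -45, z 75 mm). Pinched across its width it can turn between the fingers. Axes turn with the hood.
- pusher: Spring-return pusher sliding on the tray's centre line, under the hood: a dark upright plate (78 wide, 52 high) facing the cards and, with a 38 mm gap in front of it, a black grip post. Origin: desk level under the post's centre, axes as the tray's. Home is tray x +10 mm; it pulls out 95 mm to the front. Spring: 3.6 N at home, 90 N/m more (8 to 11 N at the marks); let go, it springs back.
- post_grip (a point): Point in the pusher's grip post, on the post's axis, 50 mm above the desk. The post is 14 mm thick along tray x and 24 mm wide along tray y, its top is 66 mm above the desk. A thin dark crossbar at its foot, reaching to the tray's walls, shows the post's middle.
- marker: Pair of load marks: two dark steel clips, each 4 mm wide along tray x, one on each side rim (tray y +53 and -53 mm, top 26 mm above the desk). Fixed, but at a different place along the rims each time, 55 to 80 mm in front of the post's home. Origin: on the tray's centre line midway between them, desk level, axes as the tray's. The post is at the marks when both have the same x along the tray.
- card_box: Bystander: closed cardboard box of blank cards, 94 x 62 mm, 36 mm high, on the desk beside the feeder. Origin: centre of its underside.
- pen: Bystander: black pen 125 mm long (x), 10 mm thick, on the desk on the other side of the feeder. Origin: under its middle.
- stapler: Bystander: stapler 140 x 36 mm, about 55 mm high. Origin: centre of its underside.
- mug: Bystander: white mug, 80 mm across, 95 mm high. Origin: centre of its underside.
- calculator: Bystander: desk calculator 150 x 115 mm, 18 mm high, beyond the feeder. Origin: centre of its underside.
- sanitiser: Bystander: clear bottle, 44 mm across, 130 mm high. Origin: centre of its underside.
- mouse: Bystander: black computer mouse 110 x 62 mm, 34 mm high, on a mouse mat. Origin: centre of its underside.

How it is judged:
On the way:
1. the hood stands upright, the pusher still at home (value of joint hood between 1.38 and 1.76 rad and x of post_grip in the frame of feeder above -0.005 m), for 0.3 s.
At the end, for the whole second after the job is handed in: The hood stands upright to within about 11 degrees (joint 1.38 to 1.76), the post's middle is within 6 mm of the load marks along the tray and still, and the robot's fingers hold the pusher (contact force above 3 N) (value of joint hood between 1.38 and 1.76 rad and x of post_grip in the frame of marker between -0.006 and 0.006 m and linear speed of pusher below 0.01 m/s and contact force between the fingers and pusher above 3 N); the arm keeps its last pose, push and grip.
It fails at once if a bystander is pushed out of its place (40 mm) (distance of any of card_box, pen, stapler, mug, calculator, sanitiser, mouse from where it was at the start of the episode above 0.04 m).
It also fails if it takes over 54 s, if anything falls off the work surface, if the arm or the gripper's body presses on something with over 40 N, if the wrist force passes 120 N, or if a joint passes its speed limit or range.

### The arm

A 7-joint arm with a two-finger parallel gripper is mounted at the origin on the work surface. World frame = base frame: x ahead of the robot, y to its left, z up, the work surface at z = 0. Lengths are in m, angles in rad, forces in N, time in s.
With the tool pointing down it reaches from about 0.4 to 0.85 m from the base axis. Payload 10.4 kg.
Tool frame: the origin (TCP) lies midway between the tips of the shut fingers; the grasp point (between the pads) lies 19 mm behind it; z points along the fingers, x is the direction in which the jaws open and shut, and the axes are right-handed (so a half turn about z gives the same grasp; the last joint's range is limited). The gripper opens to 85 mm and grips with 20 to 120 N. Pads are 22 mm wide; open, the fingers measure 114 mm over their backs; the gripper's body (76 mm by 85 mm) begins 54 mm behind the grasp point. The pads swing forward as they close: fully open they stand 13 mm farther back than shut.
Start: joints at [1.084, 0.332, -0.065, 1.46, 0.022, 1.35, -0.088], TCP at [0.28, -0.559, 0.231] pointing down, gripper open.
Joint ranges: [-2.6, 2.6], [-0.5, 2.12], [-1.47, 1.34], [0.16, 2.42], [-1.27, 4.41], [0.06, 2.06], [-2.6, 2.6]. Speed limits (rad/s): [2.22, 2.22, 2.79, 2.79, 3.14, 3.14, 3.14].

### API

Orientations are given as a unit quaternion [x, y, z, w].
In Python, from workcell import monitor, eyes, ticket, models gives the robot as it stands.
- The arm moves only by the tool servo_tool, never from a script. Its argument "motion" is a list of rows, each a list of 7 numbers: the opening, from 0 (shut) to 1 (fully open), then the shift along the tool's x, y, z in m, then the turn, a rotation vector about the tool's x, y, z in degrees. In form: [[fingers, tx, ty, tz, rx, ry, rz], ...]. A call has 1 to 20 rows; each row is the pose to reach, as a shift and turn from the pose commanded when the call began, along the tool's axes at that moment; what a row does not reach only later rows make up. A row lasts 1/8 s, in which the tool goes at most 62.5 mm and 10.7 degrees, less where a joint would pass 70% of its speed; a pose out of reach is approached as far as the arm can. A call with a gripper value outside its range is refused whole. The fingers move at their own pace and stop on an object; "grip_force" is the grip in N (left out, the last holds). Time passes only in rows, so rows that repeat a pose let the fingers close. It gives the time, the measured TCP pose, the force and the opening at its end, in the units of the state.
- monitor.get_obs(): the state, without advancing time (a new reading comes with each control period).
- eyes.camera(name): name is "scene" or "side" or "wrist"; returns (picture, depth): 420x560x3 uint8, blue, green, red; 420x560 float32, m along the optical axis (not along the pixel's ray), 0 where there is no reading.
- eyes.camera_info(name): a dict with "intrinsics" (3x3 intrinsics, pixels), "extrinsics" (4x4, takes a point from world to camera coordinates); the wrist camera has in their place "tool_from_camera" (4x4, takes a point from camera to tool coordinates, whose origin is the TCP and whose axes are the tool frame's). Camera axes: x right, y down, z forward; pixel columns grow to the right and rows downward; lengths in m; the calibration is good to about 2 mm. A picture is of the moment at which its call begins: read the wrist's pose just before it. camera_info takes no time and is no camera call.
- ticket.hand_in(): hands the job in, once; it reports no verdict.
Trained networks look in the newest picture that a camera, given by its name, has taken for a name from the list of things; names that differ only in an ending like _2 or _b are one class to them, and where a whole thing is asked for, a point or a joint stands for the part that bears it (a point fixed in the world has none). Each returns a list of dicts, best first, with "confidence" (0 to 1); they miss things now and then, are a little off and sometimes report something else, mostly with a low value. They report only what shows in the picture. A call takes as long as a camera call.
- models.boxes_of(camera, thing): "point" ([x, y, z] in m, in the coordinates of the camera as it stood for that picture, good to about 4 mm: the middle of the surface that is visible of it).
The state is a dict: "clock": time; "joint_pos": joint angles; "joint_velocities": joint speeds; "tau": joint torques, N m; "position": TCP position; "ee_rot": TCP orientation; "ft_force": force on the tool from outside, world axes, zero at the start; "torque": the same for the moment, N m; "grip_width": opening from 0.0 (shut) to 1.0 (fully open).
Only numpy, scipy, OpenCV 4.12 (cv2) and the standard library are available. Lean on these libraries where they do the work, as an engineer would, in place of code of your own. Each camera call takes 0.05 s, during which the arm holds its last target. There are 200 camera calls.

## Working session

There is one attempt and no reset: what is moved stays moved. The work goes in short steps, Python scripts to look and compute and a tool call to move; the robot and the scene stay as the last step left them, time stands still between calls to the robot, and variables do not carry over. Pictures are saved under pics/ and viewed, about 8 in all and at most 12, crops included, and the job is handed in when it is done.

Besides the shell and the picture viewer there is one more tool, called after "Request:" as name(argument=value, ...), one argument or row to a line, values as JSON. servo_tool: Moves the arm, as the interface text tells. Its arguments: {"type":"object","properties":{"motion":{"type":"array"},"grip_force":{"type":"number"}},"required":["motion"]}

```bash
mkdir -p pics
cat > h.py <<'E'
import numpy as np,cv2
from scipy.spatial.transform import Rotation as R
from workcell import monitor,eyes,ticket,models
def cam2world(n,ps):
    ps=np.atleast_2d(ps); i=eyes.camera_info(n)
    if n=="wrist":
        o=monitor.get_obs(); T=np.eye(4);T[:3,:3]=R.from_quat(o["ee_rot"]).as_matrix();T[:3,3]=o["position"]
        M=T@np.array(i["tool_from_camera"])
    else: M=np.linalg.inv(np.array(i["extrinsics"]))
    return ps@M[:3,:3].T+M[:3,3]
def cloud(n,d):
    K=np.array(eyes.camera_info(n)["intrinsics"]);v,u=np.indices(d.shape)
    P=np.stack([(u-K[0,2])/K[0,0]*d,(v-K[1,2])/K[1,1]*d,d],-1)
    return cam2world(n,P.reshape(-1,3)).reshape(d.shape+(3,))
E
python3 - <<'E'
from h import *
o=monitor.get_obs();print({k:np.round(v,3) for k,v in o.items()})
for n in("scene","side"):
    im,d=eyes.camera(n);cv2.imwrite(f"pics/{n}0.png",im);np.save(f"{n}0.npy",d)
    for t in("feeder","hood","tongue","pusher","post_grip","marker","card_box","pen","stapler","mug","sanitiser","calculator","mouse"):
        for r in models.boxes_of(n,t)[:2]: print(n,t,round(r["confidence"],2),cam2world(n,r["point"])[0].round(3))
print(monitor.get_obs()["clock"])
E
```

```text
{'clock': np.float64(0.0), 'joint_pos': array([ 1.084,  0.333, -0.065,  1.461,  0.022,  1.35 , -0.088]), 'joint_velocities': array([0.001, 0.001, 0.002, 0.001, 0.001, 0.001, 0.   ]), 'tau': array([-0.0000e+00, -6.2545e+01,  4.9000e-02, -3.9161e+01,  1.6000e-02,
        1.0000e-02,  0.0000e+00]), 'position': array([ 0.279, -0.559,  0.23 ]), 'ee_rot': array([ 0.851, -0.526, -0.001, -0.   ]), 'ft_force': array([-1.001, -0.495, -0.65 ]), 'torque': array([ 0.03 , -0.016, -0.031]), 'grip_width': np.float64(0.999)}
scene feeder 0.56 [ 0.575 -0.033  0.083]
scene hood 0.55 [ 0.557 -0.034  0.089]
scene tongue 0.66 [ 0.559 -0.03   0.084]
scene tongue 0.22 [ 0.389 -0.464  0.035]
scene pusher 0.48 [ 0.389 -0.463  0.036]
scene card_box 0.59 [ 0.505 -0.165  0.032]
scene pen 0.63 [0.527 0.108 0.011]
scene pen 0.2 [ 0.791 -0.068  0.017]
scene stapler 0.98 [0.453 0.444 0.038]
scene stapler 0.44 [ 0.792 -0.068  0.014]
scene mug 0.73 [0.693 0.391 0.063]
scene sanitiser 0.91 [ 0.709 -0.399  0.071]
scene calculator 0.57 [ 0.791 -0.07   0.017]
scene mouse 0.96 [ 0.393 -0.465  0.034]
side feeder 0.69 [ 0.508 -0.006  0.029]
side hood 0.68 [ 0.547 -0.009  0.091]
side tongue 0.56 [ 0.541 -0.005  0.085]
side tongue 0.41 [ 0.51  -0.01   0.028]
side pusher 0.56 [ 0.514 -0.012  0.021]
side pusher 0.19 [ 0.508 -0.01   0.026]
side post_grip 0.72 [ 0.512 -0.014  0.018]
side post_grip 0.16 [ 0.476 -0.146  0.035]
side card_box 0.97 [ 0.478 -0.148  0.034]
side pen 0.7 [0.515 0.119 0.005]
side stapler 0.9 [0.427 0.465 0.049]
side mug 0.7 [0.667 0.409 0.062]
side mug 0.41 [0.455 0.054 0.022]
side sanitiser 0.86 [ 0.684 -0.384  0.066]
side calculator 0.65 [ 0.772 -0.052  0.018]
side mouse 0.59 [ 0.364 -0.443  0.027]
1.4
```

Run:
```python
from h import *
for n in("scene","side"):
    d=np.load(f"{n}0.npy");P=cloud(n,d)
    M=np.linalg.inv(np.array(eyes.camera_info(n)["extrinsics"]));print(n,"cam at",M[:3,3].round(3),"fwd",M[:3,2].round(2))
    x,y,z=P[...,0],P[...,1],P[...,2]
    print("desk z",np.median(z[(abs(z)<.02)&(d>0)]).round(4))
    b=(x>.35)&(x<.8)&(abs(y+.02)<.13)&(d>0)
    for lo,hi in((.015,.03),(.06,.1),(.07,.12)):
        m=b&(z>lo)&(z<hi)
        if m.sum()>20:
            r=cv2.minAreaRect(P[m][:,:2].astype(np.float32));print(lo,hi,m.sum(),np.round(r[0],3),np.round(r[1],3),round(r[2],1),P[m].min(0).round(3),P[m].max(0).round(3))
a=cv2.imread("pics/scene0.png");b=cv2.imread("pics/side0.png")
cv2.imwrite("pics/both.png",cv2.resize(np.vstack([a,b]),(400*1,600)))
cv2.imwrite("pics/sidebig.png",cv2.resize(b,(784,588)))
```

```text
scene cam at [ 1.604 -0.483  1.177] fwd [-0.65  0.31 -0.7 ]
desk z -0.0003
0.015 0.03 740 [ 0.596 -0.03 ] [0.405 0.225] 5.8 [ 0.392 -0.149  0.015] [0.8   0.082 0.03 ]
0.06 0.1 1059 [ 0.551 -0.03 ] [0.113 0.143] 75.2 [ 0.477 -0.099  0.061] [0.631 0.038 0.1  ]
0.07 0.12 1139 [ 0.538 -0.026] [0.112 0.17 ] 75.4 [ 0.453 -0.099  0.07 ] [0.631 0.038 0.113]
side cam at [-0.048  0.785  0.895] fwd [ 0.46 -0.62 -0.63]
desk z 0.0005
0.015 0.03 1377 [ 0.596 -0.022] [0.41  0.227] 5.3 [ 0.391 -0.15   0.015] [0.8  0.09 0.03]
0.06 0.1 1427 [ 0.55  -0.027] [0.116 0.14 ] 75.2 [ 0.475 -0.098  0.06 ] [0.63  0.044 0.1  ]
0.07 0.12 1418 [ 0.535 -0.024] [0.116 0.17 ] 75.2 [ 0.452 -0.098  0.07 ] [0.63  0.044 0.112]
```

View pics/scene0.png

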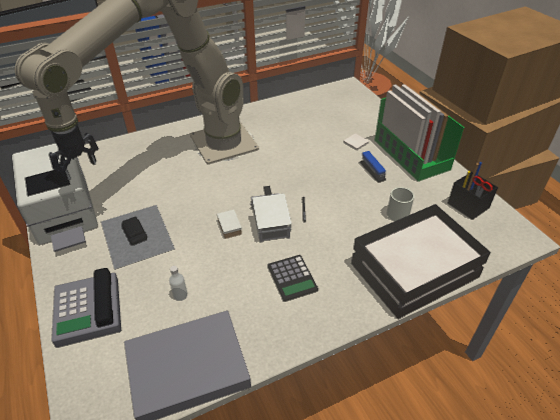

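View pics/sidebig.png

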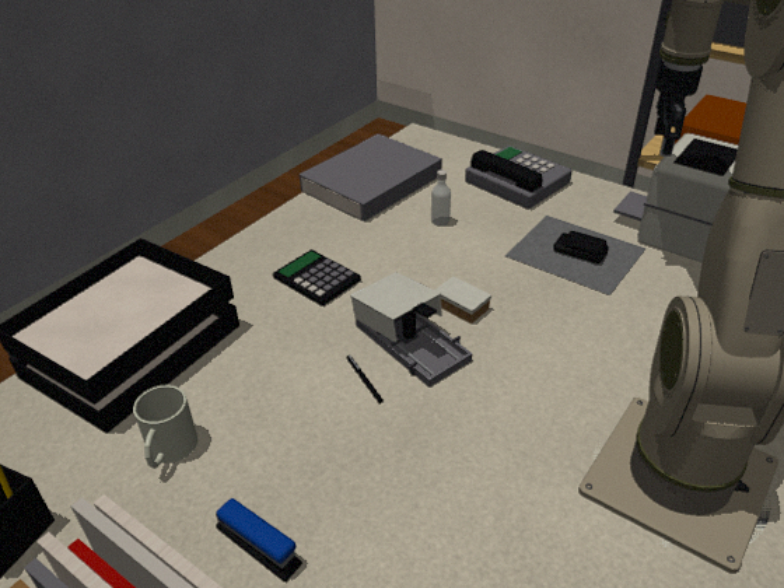

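Run:
```python
from h import *
Q=[]
for n in("scene","side"):
    P=cloud(n,np.load(f"{n}0.npy")).reshape(-1,3)
    m=(P[:,0]>.44)&(P[:,0]<.66)&(abs(P[:,1]+.027)<.09)&(P[:,2]>.065)&(P[:,2]<.13);Q.append(P[m])
P=np.vstack(Q);best=None;rng=np.random.default_rng(0)
for _ in range(500):
    a=P[rng.choice(len(P),3,False)];nn=np.cross(a[1]-a[0],a[2]-a[0]);L=np.linalg.norm(nn)
    if L<1e-6: continue
    nn/=L
    if abs(nn[2])<.8: continue
    i=abs((P-a[0])@nn)<.003
    if best is None or i.sum()>best.sum(): best=i
q=P[best];c=q.mean(0);nn=np.linalg.svd(q-c)[2][2];nn*=np.sign(nn[2]);print("n",nn.round(3),"tilt",np.arcsin(np.hypot(*nn[:2])),"dir of downslope yaw",np.degrees(np.arctan2(nn[1],nn[0])),best.sum(),len(P))
yaw=np.radians(-14.8);ex=np.array([np.cos(yaw),np.sin(yaw),0]);ey=np.array([-ex[1],ex[0],0])
u=np.cross(ey,nn);  # along plate toward hinge
for nm,s in(("all",q),):
    a=s@u;b=s@ey
    h=np.arange(a.min(),a.max()+.005,.008)
    for l in h:
        k=(a>=l)&(a<l+.008)
        if k.sum()>3:print(round(l,3),k.sum(),np.percentile(b[k],[1,99]).round(3),s[k].mean(0).round(3))
# tray rims
for n in("side","scene"):
    P=cloud(n,np.load(f"{n}0.npy")).reshape(-1,3);a=P@ex;b=P@ey
    m=(a>.36)&(a<.56)&(b>.02)&(b<.17)&(P[:,2]>.006)&(P[:,2]<.04)
    r=cv2.minAreaRect(P[m][:,:2].astype(np.float32));print(n,r,m.sum(),np.percentile(a[m],[0,2,98]),np.percentile(b[m],[0,1,99,100]))
im=cv2.imread("pics/side0.png")[180:285,240:350];cv2.imwrite("pics/crop1.png",cv2.resize(im,None,fx=5,fy=5,interpolation=3))
```

```text
n [ 0.186 -0.054  0.981] tilt 0.19497194866522302 dir of downslope yaw -16.320264165612198 1953 2647
0.41 34 [0.104 0.126] [ 0.457 -0.002  0.108]
0.418 23 [0.103 0.127] [ 0.466 -0.003  0.107]
0.426 26 [0.103 0.127] [ 0.473 -0.004  0.105]
0.434 26 [0.103 0.128] [ 0.481 -0.007  0.104]
0.442 24 [0.101 0.161] [ 0.489 -0.008  0.103]
0.45 91 [0.057 0.169] [ 0.495 -0.015  0.1  ]
0.458 117 [0.06  0.168] [ 0.503 -0.014  0.098]
0.466 115 [0.058 0.17 ] [ 0.511 -0.017  0.097]
0.474 113 [0.058 0.169] [ 0.518 -0.018  0.095]
0.482 115 [0.056 0.168] [ 0.526 -0.021  0.094]
0.49 115 [0.059 0.169] [ 0.534 -0.023  0.092]
0.498 117 [0.058 0.17 ] [ 0.541 -0.025  0.09 ]
0.506 102 [0.057 0.17 ] [ 0.549 -0.025  0.089]
0.514 117 [0.059 0.169] [ 0.556 -0.029  0.087]
0.522 117 [0.058 0.171] [ 0.564 -0.028  0.086]
0.53 102 [0.06  0.169] [ 0.572 -0.032  0.085]
0.538 116 [0.059 0.17 ] [ 0.579 -0.033  0.083]
0.546 99 [0.061 0.167] [ 0.587 -0.037  0.081]
0.554 104 [0.058 0.17 ] [ 0.595 -0.037  0.08 ]
0.562 112 [0.058 0.169] [ 0.602 -0.042  0.078]
0.57 110 [0.057 0.169] [ 0.609 -0.044  0.077]
0.578 58 [0.059 0.164] [ 0.614 -0.049  0.075]
side ((0.4847884178161621, -0.012900955975055695), (0.1171116977930069, 0.175772562623024), 75.36834716796875) 1457 [0.38394463 0.38658877 0.54920805] [0.05268455 0.06188042 0.16838791 0.16996503]
scene ((0.4810795485973358, -0.019449159502983093), (0.12070333957672119, 0.17372499406337738), 72.57738494873047) 36 [0.38486657 0.38493864 0.55227331] [0.04005053 0.04185945 0.16206638 0.16296384]
```

View pics/crop1.png

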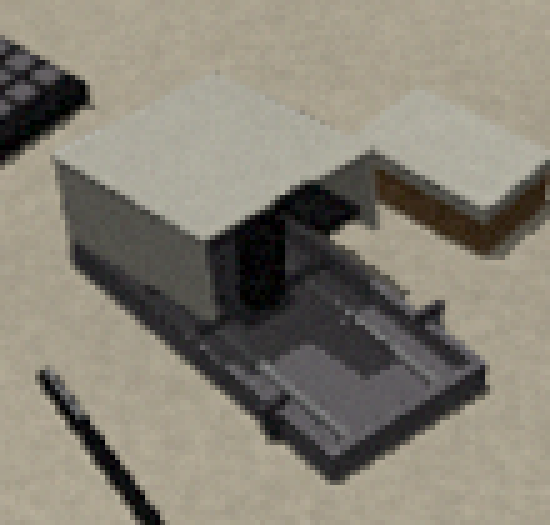

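Run:
```python
from h import *
i=eyes.camera_info("wrist");print(np.array(i["tool_from_camera"]).round(3),i["intrinsics"])
P=cloud("side",np.load("side0.npy"))
yaw=np.radians(-14.8);ex=np.array([np.cos(yaw),np.sin(yaw),0]);ey=np.array([-ex[1],ex[0],0])
for u,v in((295,261),(294,262),(326,242),(326,240),(327,241)): p=P[v,u];print(u,v,p.round(3),p@ex,p@ey)
```

```text
[[ 1.     0.001  0.    -0.001]
 [-0.001  0.952  0.307 -0.079]
 [ 0.    -0.307  0.952 -0.142]
 [ 0.     0.     0.     1.   ]] [[334.65276135   0.         280.21069214]
 [  0.         334.65276135 204.4673363 ]
 [  0.           0.           1.        ]]
295 261 [0.457 0.05  0.022] 0.4293421206794645 0.1649146530902652
294 262 [0.457 0.054 0.022] 0.42852633074015295 0.16885675810013331
326 242 [ 0.429 -0.049  0.027] 0.42719282398545116 0.06237070267255275
326 240 [ 0.448 -0.081  0.   ] 0.45362805537193057 0.03594843390369658
327 241 [ 0.43  -0.056  0.024] 0.43007654209826834 0.056001505164521216
```

Request:
servo_tool(
  motion=[
    [1,-0.05,-0.05,0,0,0,5],
    [1,-0.1,-0.1,0,0,0,10],
    [1,-0.14,-0.14,0,0,0,15],
    [1,-0.18,-0.18,0,0,0,20],
    [1,-0.22,-0.22,0,0,0,25],
    [1,-0.26,-0.26,0,0,0,30],
    [1,-0.3,-0.3,0,0,0,35],
    [1,-0.34,-0.345,0,0,0,38],
    [1,-0.38,-0.385,0.01,0,0,41.4],
    [1,-0.412,-0.416,0.03,0,0,41.4],
    [1,-0.412,-0.416,0.03,0,0,41.4],
    [1,-0.412,-0.416,0.03,0,0,41.4],
    [1,-0.412,-0.416,0.03,0,0,41.4],
  ],
)

```text
clock: 3.02
position: [0.4675, -0.0056, 0.2017]
ee_rot: [-0.609, 0.793, -0.0, 0.0]
ft_force: [0.6, -0.6, 0.0]
grip_width: 1.002
```

Request:
servo_tool(
  motion=[
    [1,0,0,0,0,0,-10.5],
    [1,0,0,0,0,0,-21],
    [1,0,0,0,0,0,-31.5],
    [1,0,0,0,0,0,-42],
    [1,0,0,0,0,0,-52.5],
    [1,0,0,0,0,0,-63],
    [1,0,0,0,0,0,-73.5],
    [1,0,0,0,0,0,-84],
    [1,0,0,0,0,0,-94.5],
    [1,0,0,0,0,0,-105],
    [1,0,0,0,0,0,-115.5],
    [1,0,0,0,0,0,-126],
    [1,0,0,0,0,0,-136.5],
    [1,0,0,0,0,0,-147],
    [1,0,0,0,0,0,-157.5],
    [1,0,0,0,0,0,-168],
    [1,0,0,0,0,0,-178],
    [1,0,0,0,0,0,-180],
    [1,0,0,0,0,0,-180],
  ],
)

```text
clock: 5.4
position: [0.4674, -0.0049, 0.2015]
ee_rot: [0.794, 0.608, 0.0, 0.0]
ft_force: [-0.2, -0.5, -1.0]
grip_width: 1.001
```

Run:
```python
from h import *
o=monitor.get_obs();print(o["clock"],o["joint_pos"].round(2),o["position"].round(4),R.from_quat(o["ee_rot"]).as_matrix().round(3))
im,d=eyes.camera("wrist");cv2.imwrite("pics/w1.png",im);np.save("w1.npy",d)
yaw=np.radians(-14.8);ex=np.array([np.cos(yaw),np.sin(yaw),0]);ey=np.array([-ex[1],ex[0],0])
P=cloud("wrist",d).reshape(-1,3);a=P@ex;b=P@ey
m=(a>.43)&(a<.474)&(abs(b-.1145)<.03)&(P[:,2]>.08)&(P[:,2]<.125);print("tongue",m.sum(),np.percentile(a[m],[1,99]),np.percentile(b[m],[2,98]),np.percentile(P[m][:,2],[2,98]))
m=(P[:,2]>.012)&(P[:,2]<.024)&(a<.48)&(a>.36)&(abs(b-.1145)<.06);print(np.percentile(a[m],1),np.percentile(b[m],[1,99]),cv2.minAreaRect(P[m][:,:2].astype(np.float32)))
for t in("tongue","marker","post_grip"):
    for r in models.boxes_of("wrist",t)[:3]:
        p=cam2world("wrist",r["point"])[0];print(t,r["confidence"],p.round(3),p@ex,p@ey)
```

```text
5.4 [ 0.56  0.04 -0.66  1.87  0.03  1.24  1.2 ] [ 0.4674 -0.0049  0.2015] [[ 0.26   0.966  0.   ]
 [ 0.966 -0.26  -0.   ]
 [-0.     0.    -1.   ]]
tongue 1356 [0.43934602 0.47342733] [0.10415333 0.1268524 ] [0.10202824 0.1089436 ]
0.3860170201022 [0.06108492 0.16985752] ((0.4477882385253906, 0.0004162117838859558), (0.11853361129760742, 0.09391845017671585), 75.29043579101562)
tongue 0.69 [ 0.537 -0.024  0.094] 0.5252912354926869 0.1143187948227743
tongue 0.45 [ 0.502 -0.012  0.078] 0.4883093975490602 0.11711317081500927
marker 0.7 [ 0.438 -0.039  0.026] 0.4333999379033621 0.07395098711061024
post_grip 0.82 [ 0.512 -0.035  0.02 ] 0.5043277716729098 0.09656003047063907
post_grip 0.75 [ 0.536 -0.021  0.09 ] 0.5233720038122087 0.11611971255970795
post_grip 0.36 [ 0.706 -0.042  0.01 ] 0.6930192400753238 0.14006125917567025
```

View pics/w1.png

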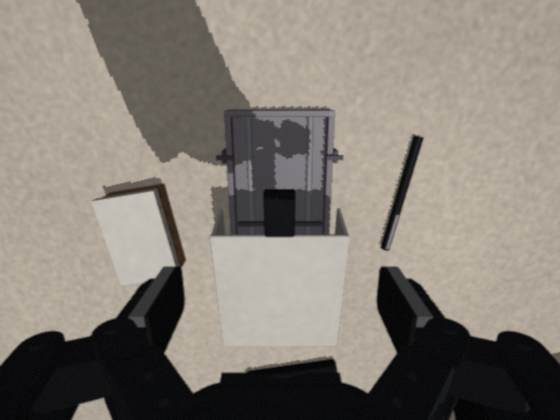

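Request:
servo_tool(
  motion=[
    [0.7,0.001,0,0.04,0,0,0],
    [0.7,0.001,0,0.08,0,0,0],
    [0.7,0.001,0,0.105,0,0,0],
    [0.7,0.001,0,0.1195,0,0,0],
    [0.7,0.001,0,0.1195,0,0,0],
    [0,0.001,0,0.1195,0,0,0],
    [0,0.001,0,0.1195,0,0,0],
    [0,0.001,0,0.1195,0,0,0],
    [0,0.001,0,0.1195,0,0,0],
    [0,0.001,0,0.1195,0,0,0],
    [0,0.001,0,0.1195,0,0,0],
  ],
  grip_force=30,
)

```text
clock: 6.98
position: [0.4673, -0.0056, 0.0823]
ee_rot: [0.793, 0.609, -0.001, 0.001]
ft_force: [-3.1, -6.7, 1.7]
grip_width: 0.275
```

Request:
servo_tool(
  motion=[
    [0,0,0.005,-0.0105,0,0,0],
    [0,0,0.0108,-0.0211,0,0,0],
    [0,0,0.017,-0.0308,0,0,0],
    [0,0,0.0241,-0.0397,0,0,0],
    [0,0,0.0318,-0.0484,0,0,0],
    [0,0,0.0401,-0.0562,0,0,0],
    [0,0,0.049,-0.0636,0,0,0],
    [0,0,0.0584,-0.07,0,0,0],
    [0,0,0.0683,-0.0758,0,0,0],
    [0,0,0.0786,-0.081,0,0,0],
    [0,0,0.0892,-0.0853,0,0,0],
    [0,0,0.1001,-0.0888,0,0,0],
    [0,0,0.1112,-0.0914,0,0,0],
    [0,0,0.1226,-0.0933,0,0,0],
    [0,0,0.134,-0.0942,0,0,0],
    [0,0,0.1455,-0.0944,0,0,0],
    [0,0,0.1585,-0.0934,0,0,0],
    [0,0,0.1715,-0.0915,0,0,0],
    [0,0,0.1715,-0.0915,0,0,0],
    [0,0,0.1715,-0.0915,0,0,0],
  ],
)

```text
clock: 9.48
position: [0.6334, -0.0499, 0.1739]
ee_rot: [0.793, 0.609, -0.001, 0.001]
ft_force: [-0.9, -6.6, 0.1]
grip_width: 0.273
```

Run:
```python
from h import *
yaw=np.radians(-14.8);ex=np.array([np.cos(yaw),np.sin(yaw),0]);ey=np.array([-ex[1],ex[0],0])
o=monitor.get_obs();print(o["clock"],o["joint_pos"].round(2),(o["position"]@ex).round(4),o["position"].round(4))
im,d=eyes.camera("side");cv2.imwrite("pics/s2.png",cv2.resize(im[120:300,220:420],None,fx=3.5,fy=3.5));P=cloud("side",d).reshape(-1,3);a=P@ex;b=P@ey
for l in np.arange(.05,.19,.015):
    m=(abs(b-.1145)<.05)&(a>.55)&(a<.7)&(P[:,2]>l)&(P[:,2]<l+.015)
    if m.sum()>5: print(round(l,3),m.sum(),np.percentile(a[m],[5,50,95]).round(3))
```

```text
9.475 [ 0.45  0.45 -0.59  1.48  0.26  1.28  1.14] 0.6252 [ 0.6334 -0.0499  0.1739]
0.05 445 [0.554 0.572 0.626]
0.065 84 [0.621 0.624 0.627]
0.08 82 [0.62  0.623 0.626]
0.095 81 [0.62  0.622 0.625]
0.11 94 [0.618 0.621 0.624]
0.125 101 [0.618 0.62  0.623]
0.14 120 [0.617 0.62  0.622]
0.155 136 [0.616 0.619 0.621]
0.17 89 [0.614 0.617 0.622]
0.185 94 [0.613 0.617 0.629]
```

View pics/s2.png

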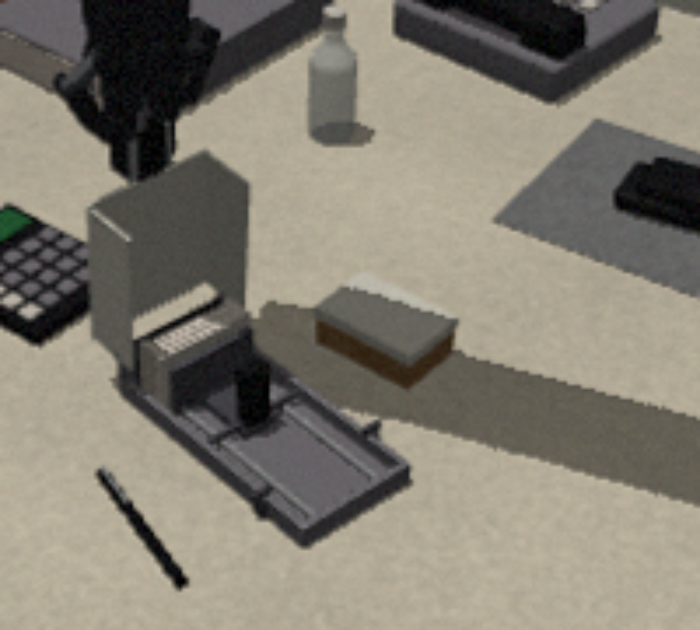

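Request:
servo_tool(
  motion=[
    [0,0,0.008,0,0,0,0],
    [0,0,0.009,0,0,0,0],
    [0,0,0.009,0,0,0,0],
    [0.6,0,0.009,0,0,0,0],
    [0.6,0,0.009,0,0,0,0],
    [0.6,0,0.009,0,0,0,0],
    [0.6,0,0.009,-0.02,0,0,0],
    [0.6,0,0.009,-0.05,0,0,0],
    [0.6,0,0.009,-0.076,0,0,0],
    [0.6,0,-0.03,-0.076,0,0,0],
    [0.6,0,-0.08,-0.07,0,0,0],
    [0.6,0,-0.126,-0.04,0,0,0],
    [0.6,0,-0.126,-0.03,0,0,0],
    [0.6,0,-0.126,-0.03,0,0,0],
  ],
)

```text
clock: 11.28
position: [0.5123, -0.0153, 0.2044]
ee_rot: [0.792, 0.61, 0.0, 0.001]
ft_force: [0.6, -0.4, 0.6]
grip_width: 0.596
```

```bash
cat > m.py <<'E'
from h import *
import sys
yaw=np.radians(-14.8);ex=np.array([np.cos(yaw),np.sin(yaw),0]);ey=np.array([-ex[1],ex[0],0])
tag=sys.argv[1]
o=monitor.get_obs();p=o["position"];print(o["clock"],"tcp a,b,z",(p@ex).round(4),(p@ey).round(4),p[2].round(4))
im,d=eyes.camera("side");P=cloud("side",d).reshape(-1,3);a=P@ex;b=P@ey;z=P[:,2]
np.save("s"+tag,d);cv2.imwrite(f"pics/side{tag}.png",im)
m=(abs(b-.1145)<.045)&(a>.58)&(a<.66)&(z>.08)&(z<.165);k=np.polyfit(z[m],a[m],1);k=np.polyfit(z[m][abs(a[m]-np.polyval(k,z[m]))<.004],a[m][abs(a[m]-np.polyval(k,z[m]))<.004],1);print("hood angle",np.pi/2+np.arctan(k[0]))
def rep(n,a,b,z):
    m=(abs(b-.1145)<.016)&(z>.035)&(z<.067)&(a>.38)&(a<.53)
    if m.sum()>5: print(n,"post",m.sum(),np.percentile(a[m],[2,50,98]).round(4),np.percentile(b[m],[2,98]).round(4),z[m].max().round(4))
    for s in(-1,1):
        m=(abs(b-.1145-s*.054)<.012)&(z>.0225)&(z<.03)&(a>.39)&(a<.47)
        if m.sum(): print(n,"mark",s,m.sum(),np.percentile(a[m],[2,50,98]).round(4))
rep("side",a,b,z)
im,d=eyes.camera("wrist");np.save("w"+tag,d);cv2.imwrite(f"pics/wrist{tag}.png",im);P=cloud("wrist",d).reshape(-1,3);rep("wrist",P@ex,P@ey,P[:,2])
E
python3 m.py 3
```

```text
11.275 tcp a,b,z 0.4992 0.1161 0.2044
hood angle 1.5687193287429941
side post 109 [0.493  0.4966 0.5081] [0.1038 0.1272] 0.0669
side mark -1 16 [0.4229 0.4306 0.4645]
side mark 1 19 [0.4135 0.4294 0.4416]
wrist post 587 [0.4941 0.4973 0.5074] [0.1038 0.1266] 0.0669
wrist mark -1 72 [0.4289 0.4302 0.4316]
wrist mark 1 72 [0.4288 0.4302 0.4316]
```

View pics/wrist3.png

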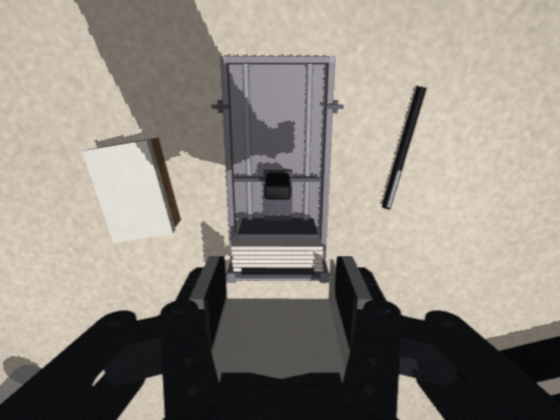

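Request:
servo_tool(
  motion=[
    [0.6,-0.001,0.001,0.05,0,0,0],
    [0.6,-0.001,0.001,0.1,0,0,0],
    [0.6,-0.001,0.001,0.145,0,0,0],
    [0.6,-0.001,0.001,0.165,0,0,0],
    [0.6,-0.001,0.001,0.172,0,0,0],
    [0.6,-0.001,0.001,0.172,0,0,0],
    [0,-0.001,0.001,0.172,0,0,0],
    [0,-0.001,0.001,0.172,0,0,0],
    [0,-0.001,0.001,0.172,0,0,0],
    [0,-0.001,0.001,0.172,0,0,0],
    [0,-0.001,0.001,0.172,0,0,0],
    [0,-0.001,0.001,0.172,0,0,0],
  ],
  grip_force=70,
)

```text
clock: 12.88
position: [0.5129, -0.0179, 0.0328]
ee_rot: [0.793, 0.609, -0.0, 0.001]
ft_force: [-4.6, -4.2, 9.3]
grip_width: 0.274
```

Gripped on the post (24 mm). Pull.

Request:
servo_tool(
  motion=[
    [0,0,-0.008,0,0,0,0],
    [0,0,-0.018,0,0,0,0],
    [0,0,-0.028,0,0,0,0],
    [0,0,-0.038,0,0,0,0],
    [0,0,-0.048,0,0,0,0],
    [0,0,-0.058,0,0,0,0],
    [0,0,-0.066,0,0,0,0],
    [0,0,-0.07,0,0,0,0],
    [0,0,-0.07,0,0,0,0],
    [0,0,-0.07,0,0,0,0],
    [0,0,-0.07,0,0,0,0],
  ],
)

```text
clock: 14.25
position: [0.4473, -0.0004, 0.0329]
ee_rot: [0.793, 0.609, 0.002, 0.003]
ft_force: [7.6, -8.2, -2.4]
grip_width: 0.265
```

```bash
python3 m.py 4
python3 - <<'E'
import cv2
a=cv2.imread("pics/side4.png")[140:290,230:380];b=cv2.imread("pics/wrist4.png")
cv2.imwrite("pics/c4.png",cv2.hconcat([cv2.resize(a,(396,396)),cv2.resize(b[0:396,82:478],(396,396))]))
E
```

```text
14.25 tcp a,b,z 0.4325 0.1139 0.0329
hood angle 1.5638369240699237
side post 103 [0.4211 0.4277 0.4798] [0.0997 0.1298] 0.0666
side mark -1 13 [0.4231 0.4296 0.4325]
side mark 1 16 [0.4111 0.4305 0.4591]
wrist post 6183 [0.4207 0.4275 0.4789] [0.0995 0.1295] 0.067
wrist mark -1 337 [0.4274 0.4292 0.4319]
wrist mark 1 345 [0.4274 0.4293 0.432 ]
```

View pics/c4.png

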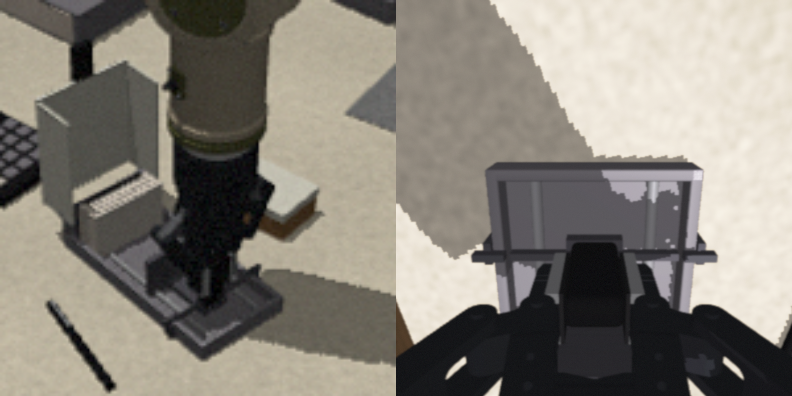

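Run:
```python
from h import *
yaw=np.radians(-14.8);ex=np.array([np.cos(yaw),np.sin(yaw),0]);ey=np.array([-ex[1],ex[0],0])
for t in "34":
    d=np.load(f"w{t}.npy")
    if t=="4":
        P=cloud("wrist",d)
    else:
        i=eyes.camera_info("wrist");T=np.eye(4);T[:3,:3]=R.from_quat([.792,.61,0,.001]).as_matrix();T[:3,3]=[.5123,-.0153,.2044]
        M=T@np.array(i["tool_from_camera"]);K=i["intrinsics"];v,u=np.indices(d.shape)
        P=np.stack([(u-K[0][2])/K[0][0]*d,(v-K[1][2])/K[1][1]*d,d],-1)@M[:3,:3].T+M[:3,3]
    P=P.reshape(-1,3);a=P@ex;b=P@ey;z=P[:,2];q=abs(b-.1147)<.008
    m=q&(z>.03)&(z<.06)&(a<.52)&(a>.4);print(t,"front face",m.sum(),np.percentile(a[m],[5,50,95]).round(4))
    m=q&(z>.064)&(z<.069)&(a<.52)&(a>.4);print("top",m.sum(),np.percentile(a[m],[1,50,99]).round(4))
    m=(abs(abs(b-.1147)-.035)<.009)&(z>.004)&(z<.03)&(a>.4)&(a<.52)
    for zz in np.arange(.004,.024,.003):
        k=m&(z>zz)&(z<zz+.003);print(round(zz,3),k.sum(),np.percentile(a[k],[5,50,95]).round(4) if k.sum()>3 else"")
```

```text
3 front face 136 [0.4931 0.4934 0.4937]
top 232 [0.4938 0.4997 0.5064]
0.004 2536 [0.4046 0.4524 0.5133]
0.007 435 [0.4039 0.451  0.5143]
0.01 1008 [0.4048 0.4528 0.5129]
0.013 46 [0.4515 0.4984 0.5007]
0.016 128 [0.4985 0.5004 0.5019]
0.019 0 
0.022 0 
4 front face 2294 [0.4258 0.4266 0.4788]
top 1155 [0.4264 0.4321 0.439 ]
0.004 3656 [0.4023 0.4239 0.4601]
0.007 278 [0.4017 0.4171 0.4401]
0.01 1244 [0.4017 0.4181 0.44  ]
0.013 166 [0.4307 0.4312 0.4317]
0.016 550 [0.4309 0.4327 0.435 ]
0.019 1 
0.022 1
```

Request:
servo_tool(
  motion=[
    [0,0,-0.002,0,0,0,0],
    [0,0,-0.0033,0,0,0,0],
    [0,0,-0.0033,0,0,0,0],
    [0,0,-0.0033,0,0,0,0],
    [0,0,-0.0033,0,0,0,0],
    [0,0,-0.0033,0,0,0,0],
  ],
)

```text
clock: 15.1
position: [0.4442, 0.0005, 0.0329]
ee_rot: [0.793, 0.609, 0.002, 0.003]
ft_force: [7.8, -8.2, -1.9]
grip_width: 0.27
```

```bash
cat > f.py <<'E'
exec(open("m.py").read())
P=P.reshape(-1,3);a=P@ex;b=P@ey;z=P[:,2];q=abs(b-.1147)<.008
m=q&(z>.064)&(z<.069)&(a<.52)&(a>.4);print("top",np.percentile(a[m],[1,99]).mean())
m=(abs(abs(b-.1147)-.035)<.009)&(z>.016)&(z<.019)&(a>.41)&(a<.52);print("bar",np.median(a[m]))
o=monitor.get_obs();print(o["ft_force"].round(1),o["grip_width"],o["clock"])
for n in("card_box","pen"):
    eyes.camera("side");print(n,[cam2world("side",r["point"])[0].round(3) for r in models.boxes_of("side",n)[:1]])
E
python3 f.py 5
```

```text
15.1 tcp a,b,z 0.4293 0.1139 0.0329
hood angle 1.5628393568201457
side post 109 [0.4179 0.4245 0.4784] [0.0994 0.1295] 0.0669
side mark -1 18 [0.4    0.4294 0.4357]
side mark 1 15 [0.4194 0.4305 0.4682]
wrist post 6196 [0.4175 0.4242 0.4756] [0.0994 0.1295] 0.067
wrist mark -1 337 [0.4274 0.4293 0.4319]
wrist mark 1 347 [0.4273 0.4293 0.4321]
top 0.42937022652289725
bar 0.4295688461058562
[ 8.2 -8.8 -1.8] 0.26586320215790044 15.2
card_box [array([ 0.458, -0.156,  0.034])]
pen [array([0.515, 0.117, 0.006])]
```

```bash
python3 -c "
from workcell import ticket;print(ticket.hand_in())"
```

```text
the job is handed in; nothing more can be done
None
```

I folded the hood up by its tongue and let go of it. I then gripped the post across its 24 mm width at 70 N, pulled it out to the load marks and handed in at about 15 s, still holding it.

**Last checks before handing in:**
- **Hood:** it measured about 1.56 rad, so it stands upright within the limits.
- **Post and marks:** along the tray, the post's top was at 0.4294 m and its crossbar at 0.4296 m. The marks were at 0.4293 m by the wrist camera and 0.4294–0.4305 m by the coarser side camera. The post is therefore within about 1 mm of the marks.
- **Grip:** the fingers were closed on the post at an opening of 0.27, with about 12 N at the wrist. I didn't measure the finger contact force itself. Slippage wasn't checked over time either, but the post moved with the tool on the last 3 mm correction.

**One check disagreed:** the last side-camera reading for the card box was about 20 mm from its first one. The gripper partly hid the box in that view, and the arm was never near it, so I think the box did not move. The pen read within 2 mm of its first position. I did not re-measure the other bystanders after the first look.

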